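# Take a hang-and-stack tray off its panel studs and stack it on its mate

## Task

Clear the jeweller's bench panel: slide the grey tray up along its keyholes without forcing it, take it off the two studs, and set it down on the matching grey tray on the bench, turned so that the cut corners line up and its skirt drops fully home over the rim of the tray below. Set it down, do not drop it, and leave the lower tray and the other things on the bench where they are.

Things in the scene. Friction and masses are not known exactly. Their poses are not given: they have to be found in the camera images.
- panel: Low upright white sheet-metal panel fixed to the bench, 300 mm wide, 165 mm high. Origin: on its front face, middle of the lower edge, at bench level. x points from the front face into the panel (the tray hangs on the -x side and comes off along -x), y runs along the panel, z up. Feet and struts are behind it (+x, to 102 mm).
- studs (a point): Point on the panel's front face midway between its two steel studs, 119 mm above the bench; axes as the panel. The studs stand at y = +50 and -50 mm and point to -x: neck 6 mm thick, 10.6 mm long, then a round head 15 mm across and 4 mm thick, its end 14.6 mm from the face.
- tray_center (a point): Centre (half-way up) of the loose grey plastic tray that starts hung on the studs. Open-topped, 170 mm long (y), 116 mm deep (x), 60 mm high, 0.18 to 0.36 kg. The two corners on its front (-x) are cut at 45 degrees, 20 mm each way; the back corners are square. Hung, its axes are parallel to the panel's, its back is on the panel and its underside 70 mm above the bench; it may lean out a little, under 1.5 degrees.
- tray_rib (a point): Grip point on that tray, 40 mm above its underside, 10 mm above its centre: the rib 10 mm thick that runs along x through the middle (y = 0), to be pinched from above across y. Rib top 58 mm above the underside, compartment floors 12 mm above it; each compartment is 70 mm long (y) and 96 mm deep; outer walls 4 mm thick, rim at 60 mm.
- tray_eyes (a point): Point in the tray's 4 mm back wall, 50 mm behind its centre, midway between the centres of two round eyes 22 mm across at y = +50 and -50 mm. A 10 mm slot runs up from each; hung, each stud sits in its slot 18 mm above the eye's centre. Slide the tray up 18 mm (within 3 mm; hard stop at 26) so the eyes are at the studs, then draw it at least 12 mm straight out along the panel's -x.
- tray_front (a point): Point at the middle of the same tray's front (-x) face between the cut corners, 58 mm from its centre, half-way up.
- mate_center (a point): Centre (half-way up) of the matching loose grey tray on the bench: same shape, sizes and axes, 0.45 kg, rim 60 mm above the bench. Under each tray's floor is a hollow skirt 8 mm deep on the full 170 x 116 mm outline; the walls above are set in 6 mm. Stacked, the skirt surrounds the lower rim with 3 mm play a side, cut corners over cut corners, and the upper centre is 52 mm above this one.
- mate_front (a point): Point at the middle of the matching tray's front (-x) face between the cut corners, 58 mm from its centre, half-way up.
- ringbox: Bystander: open wooden box with square corners, 130 mm (y) by 95 mm (x) by 32 mm high, with a few rings in it. Origin: centre of its underside. It and the matching tray may have changed places.
- block: Bystander: flat steel bench block, 75 x 75 x 22 mm. Origin: centre of its underside.
- jar: Bystander: glass jar with a black lid, 64 mm across, 95 mm high. Origin: centre of its underside.

How it is judged:
By the outcome, as a careful person would: the job done as asked, in the order asked, and still so for the second after the job is handed in, with the robot touching nothing.
It also fails if it takes over 38 s, if anything falls off the work surface, if the arm or the gripper's body presses on something with over 40 N, if the wrist force passes 120 N, or if a joint passes its speed limit or range.

## Robot

A 7-joint arm with a two-finger parallel gripper is mounted at the origin on the work surface. World frame = base frame: x ahead of the robot, y to its left, z up, the work surface at z = 0. Lengths are in m, angles in rad, forces in N, time in s.
With the tool pointing down it reaches from about 0.35 to 0.9 m from the base axis. Payload 8.1 kg.
Tool frame: the origin (TCP) lies on the mounting face of the last link; the fingertips stand 178 mm ahead of it and the grasp point (between the pads) lies 159 mm ahead of it; y points along the fingers, z is the direction in which the jaws open and shut, and the axes are right-handed (so a half turn about y gives the same grasp; the last joint's range is limited). The gripper opens to 92 mm and grips with 3 to 60 N. Pads are 19 mm wide; open, the fingers measure 130 mm over their backs; the gripper's body (75 mm by 190 mm) begins 47 mm behind the grasp point.
Start: joints at [1.089, 0.434, 0.025, 1.573, -0.012, 1.134, -0.075], TCP at [0.231, -0.581, 0.405] pointing down, gripper open.
Joint ranges: [-2.62, 2.62], [-0.44, 2.09], [-1.27, 1.32], [0.08, 2.57], [-1.32, 4.46], [0.12, 2], [-2.74, 2.74]. Speed limits (rad/s): [2.22, 2.22, 3.01, 3.01, 3.14, 3.14, 3.14].

## Interface

Orientations are given as a rotation vector (axis times angle).
In Python, from cell import arm gives the robot as it stands. The module is installed in compiled form; this text tells all that it offers.
- The arm moves only by the tool play_rows, never from a script. Its argument "increments" is a list of rows, each an object of numbers: "x", "y", "z": the shift along the tool's x, y, z in m; "spin": the turn about the tool's y in rad; "jaw": the opening, from -1 (shut) to 1 (fully open), so that 0 is half open. A call has 1 to 12 rows; each row is the pose to reach, as a shift and turn from the pose measured when the call began, along the tool's axes at that moment; what a row does not reach only later rows make up. A row lasts 1/8 s, in which the tool goes at most 62.5 mm and 10.7 degrees, less where a joint would pass 70% of its speed; a pose out of reach is approached as far as the arm can. A call with a gripper value outside its range is refused whole. The fingers move at their own pace and stop on an object; "force" is the grip in N (left out, the last holds). Time passes only in rows, so rows that repeat a pose let the fingers close. It gives the time, the measured TCP pose, the force and the opening at its end, in the units of the state.
- arm.observe(): the state, without advancing time (a new reading comes with each control period).
- arm.get_image(name): name is "side" or "top"; returns (picture, depth): 480x640x3 uint8, blue, green, red; 480x640 float32, m along the optical axis (not along the pixel's ray), 0 where there is no reading.
- arm.get_calibration(name): a dict with "mtx" (3x3 intrinsics, pixels), "k1" (the pictures are not rectified: a ray, as slopes to the right and down, at radius r is drawn at 1 + k1 r^2 times it, then the intrinsics apply), "cam_to_world" (4x4, takes a point from camera to world coordinates). Camera axes: x right, y down, z forward; pixel columns grow to the right and rows downward; lengths in m; the calibration is good to about 2 mm. A picture is of the moment at which its call begins. get_calibration takes no time and is no camera call.
- arm.sign_off(): hands the job in, once; it reports no verdict.
The state is a dict: "clock": time; "joints": joint angles; "dq": joint speeds; "joint_efforts": joint torques, N m; "position": TCP position; "ee_rot": TCP orientation; "force": force on the tool from outside, world axes, zero at the start; "ft_torque": the same for the moment, N m; "width": opening from 0.0 (shut) to 1.0 (fully open).
Only numpy, scipy, OpenCV 4.12 (cv2) and the standard library are available. Lean on these libraries where they do the work, as an engineer would, in place of code of your own. Each camera call takes 0.05 s, during which the arm holds its last target.

## Working session

There is one attempt and no reset: what is moved stays moved. The work goes in short steps, Python scripts to look and compute and a tool call to move; the robot and the scene stay as the last step left them, time stands still between calls to the robot, and variables do not carry over. Pictures are saved under pics/ and viewed, and the job is handed in when it is done.

Besides the shell and the picture viewer there is one more tool, called as name([rows], argument=value, ...), one row to a line, values as JSON. play_rows: Moves the arm, as the interface text tells. Its arguments: {"type":"object","properties":{"increments":{"type":"array","items":{"type":"object","properties":{"x":{"type":"number"},"y":{"type":"number"},"z":{"type":"number"},"spin":{"type":"number"},"jaw":{"type":"number"}}}},"force":{"type":"number"}},"required":["increments"]}

```bash
mkdir -p pics
python3 - <<'E'
from cell import arm
import cv2,numpy as np
s=arm.observe(); print(s)
for n in("side","top"):
    im,d=arm.get_image(n); cv2.imwrite(f"pics/{n}0.png",im); np.savez(f"pics/{n}0.npz",im=im,d=d)
    print(n,arm.get_calibration(n),(d>0).mean())
E
```

```text
{'clock': 0.0, 'joints': array([ 1.08940286,  0.43524153,  0.02497905,  1.57409215, -0.01157879,
        1.13396006, -0.07511269]), 'dq': array([ 0.00040784,  0.00156607,  0.00061534,  0.00050168,  0.0012995 ,
        0.00142136, -0.00101027]), 'joint_efforts': array([-1.74789857e-04, -6.67858815e+01,  9.84864347e-01, -3.14461613e+01,
       -6.05223561e-02,  4.29577637e-02,  1.71729807e-04]), 'position': array([ 0.23100809, -0.58050361,  0.40393521]), 'ee_rot': array([-0.38653486,  2.01595077, -2.01289593]), 'force': array([ 0.91760988,  0.36295547, -0.3927765 ]), 'ft_torque': array([ 0.01364379,  0.01834675, -0.04688529]), 'width': 1.0023637456495622}
side {'mtx': array([[594.2163557 ,   0.        , 324.67048572],
       [  0.        , 594.2163557 , 243.10889204],
       [  0.        ,   0.        ,   1.        ]]), 'k1': 0.04466774861870028, 'cam_to_world': array([[-0.70893019, -0.48149534,  0.51534476,  0.02725111],
       [-0.7051655 ,  0.49699938, -0.50570074,  0.57889232],
       [-0.01263348, -0.72190987, -0.69187176,  0.81590081],
       [ 0.        ,  0.        ,  0.        ,  1.        ]])} 0.9958333333333333
top {'mtx': array([[490.21432472,   0.        , 320.98885366],
       [  0.        , 490.21432472, 238.05351143],
       [  0.        ,   0.        ,   1.        ]]), 'k1': 0.03384755869113834, 'cam_to_world': array([[ 0.01421522, -0.99520899,  0.09673153,  0.47706536],
       [-0.99958931, -0.01173675,  0.02614314,  0.01612649],
       [-0.02488257, -0.09706343, -0.99496711,  0.9878585 ],
       [ 0.        ,  0.        ,  0.        ,  1.        ]])} 0.9961328125
```

View pics/side0.png

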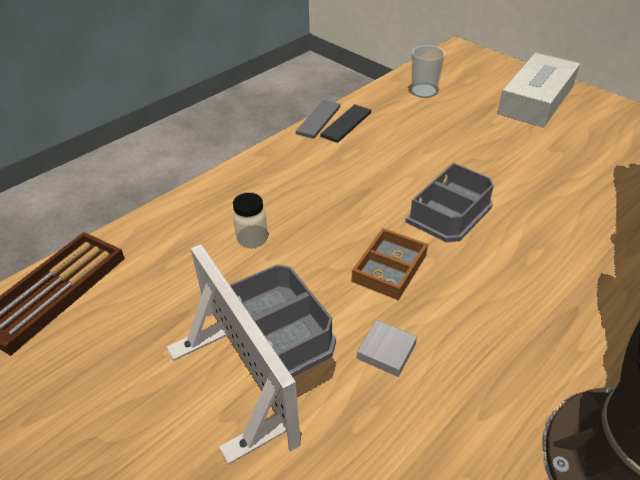

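View pics/top0.png

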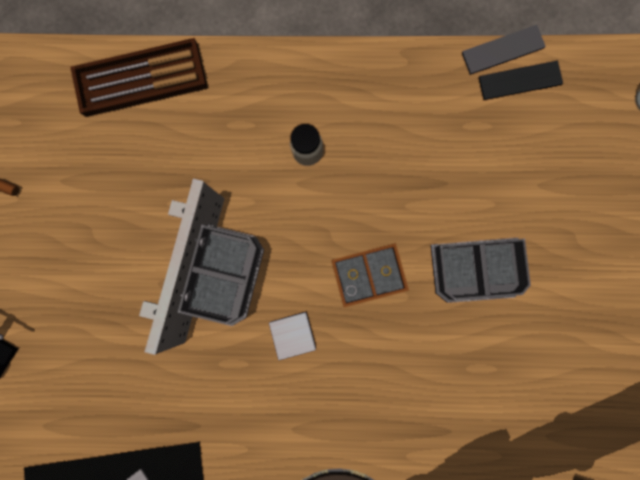

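The side view shows the panel at about (245,330), with the hung tray in front of it around (285,320). The mate is at (450,200), the ring box at (390,263), the block at (387,347) and the jar at (250,220). In the top view the hung tray is at (222,275), the mate at (480,270) with its cut corners facing down, the ring box at (370,274) and the block at (292,335).

```bash
cat > h.py <<'E'
import numpy as np,cv2
from cell import arm
def cal(n):
    c=arm.get_calibration(n); return np.array(c["mtx"]),c["k1"],np.array(c["cam_to_world"])
def rays(n,uv):
    K,k,T=cal(n); p=cv2.undistortPoints(np.asarray(uv,float).reshape(-1,1,2),K,np.array([k,0,0,0.])).reshape(-1,2)
    return T[:3,3],np.c_[p,np.ones(len(p))]@T[:3,:3].T
def onplane(n,uv,z):
    o,d=rays(n,uv); return o+d*((z-o[2])/d[:,2])[:,None]
def cloud(n,d):
    v,u=np.mgrid[0:480,0:640]; o,r=rays(n,np.c_[u.ravel(),v.ravel()])
    return (o+r*d.reshape(-1,1)).reshape(480,640,3)
def proj(n,P):
    K,k,T=cal(n); R=T[:3,:3].T; t=-R@T[:3,3]
    return cv2.projectPoints(np.asarray(P,float).reshape(-1,3),cv2.Rodrigues(R)[0],t,K,np.array([k,0,0,0.]))[0].reshape(-1,2)
E
python3 - <<'E'
from h import *
C={}
for n in("side","top"):
    f=np.load(f"pics/{n}0.npz"); c=cloud(n,f["d"]); C[n]=c; np.save(f"pics/{n}c.npy",c)
    im=f["im"]
    hsv=cv2.cvtColor(im,cv2.COLOR_BGR2HSV)
    boxes={"top":{"mate":(425,535,230,310),"hung":(182,270,218,330),"ring":(325,412,240,310),"block":(265,320,305,365),"panel":(140,230,175,360),"table":(300,420,360,440)},
     "side":{"mate":(400,500,155,245),"hung":(225,340,260,380),"ring":(345,432,225,302),"block":(352,420,315,378),"panel":(190,300,240,450),"table":(420,500,300,400)}}[n]
    for k,(a,b,e,g) in boxes.items():
        z=c[e:g,a:b,2].ravel(); h,ed=np.histogram(z,bins=np.arange(-.02,.2,.005))
        print(n,k,[(round(x*1000),int(y)) for x,y in zip(ed,h) if y>15])
    big=cv2.resize(im[200:350,130:330] if n=="top" else im[230:400,180:360],None,fx=4,fy=4 if n=="top" else 3.5,interpolation=cv2.INTER_CUBIC)[:600,:800]; cv2.imwrite(f"pics/{n}z.png",big)
E
```

```text
side mate [(-5, 2258), (0, 2089), (5, 253), (10, 763), (15, 340), (20, 328), (25, 361), (30, 379), (35, 310), (40, 354), (45, 364), (50, 383), (55, 565), (60, 205)]
side hung [(-5, 2665), (0, 1744), (5, 51), (10, 44), (15, 42), (20, 44), (25, 48), (30, 52), (35, 53), (40, 48), (45, 53), (50, 58), (55, 68), (60, 53), (65, 76), (70, 148), (75, 576), (80, 1937), (85, 424), (90, 402), (95, 427), (100, 445), (105, 403), (110, 417), (115, 458), (120, 460), (125, 979), (130, 90), (160, 858), (165, 606)]
side ring [(-5, 2102), (0, 1479), (5, 1062), (10, 382), (15, 307), (20, 345), (25, 463), (30, 514)]
side block [(-5, 1229), (0, 1029), (5, 103), (10, 104), (15, 311), (20, 1470), (25, 24)]
side panel [(-5, 5562), (0, 5415), (5, 842), (10, 221), (15, 210), (20, 190), (25, 188), (30, 177), (35, 192), (40, 168), (45, 185), (50, 179), (55, 191), (60, 177), (65, 191), (70, 207), (75, 476), (80, 1564), (85, 448), (90, 425), (95, 456), (100, 460), (105, 408), (110, 404), (115, 413), (120, 402), (125, 698), (130, 104), (135, 42), (140, 39), (145, 35), (150, 37), (155, 37), (160, 1377), (165, 843)]
s
[... 471 characters left out ...]
135, 55), (140, 48), (145, 53), (150, 46), (155, 42), (160, 86), (165, 188)]
top ring [(-5, 781), (0, 2062), (5, 1993), (10, 284), (15, 33), (20, 35), (25, 159), (30, 621), (35, 93)]
top block [(-5, 465), (0, 1276), (5, 30), (15, 71), (20, 1246), (25, 190)]
top panel [(-5, 1935), (0, 5700), (5, 514), (10, 51), (15, 41), (20, 37), (25, 42), (30, 44), (35, 48), (40, 44), (45, 43), (50, 53), (55, 46), (60, 47), (65, 55), (70, 49), (75, 138), (80, 2146), (85, 449), (90, 141), (95, 120), (100, 134), (105, 134), (110, 212), (115, 210), (120, 244), (125, 563), (130, 468), (135, 152), (140, 146), (145, 165), (150, 156), (155, 161), (160, 553), (165, 1544)]
top table [(-5, 2833), (0, 6602), (5, 114)]
```

View pics/topz.png

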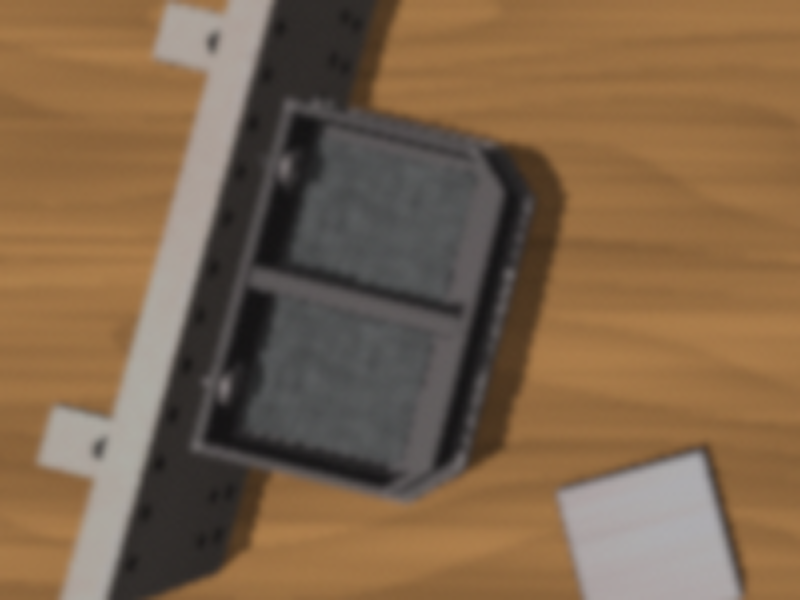

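View pics/sidez.png

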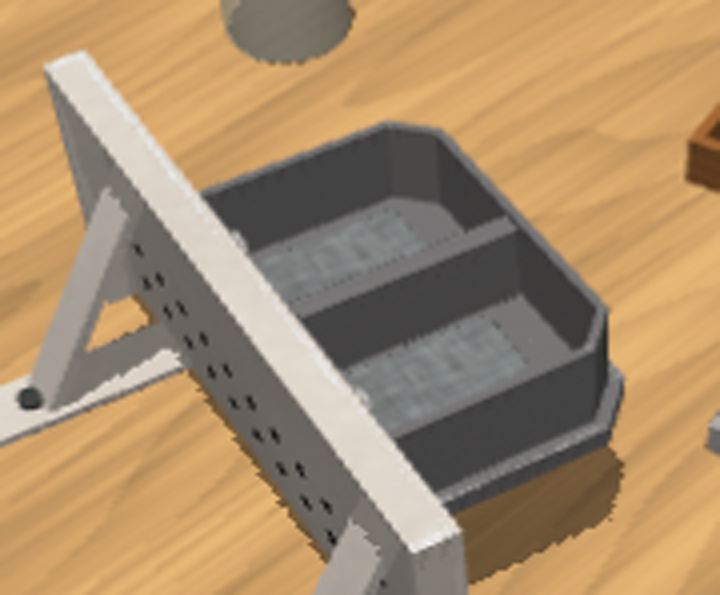

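```bash
cat > m.py <<'E'
from h import *
def rimfit(P,front_dir):
    # robust outline: minAreaRect of rim points (mm)
    p=(P[:,:2]*1000).astype(np.float32)
    (cx,cy),(w,h),a=cv2.minAreaRect(p)
    a=np.deg2rad(a); 
    if w<h: w,h,a=h,w,a+np.pi/2   # a along long axis (tray y)
    x=np.array([np.sin(a),-np.cos(a)])  # tray x (so y=along a)
    y=np.array([np.cos(a),np.sin(a)])
    # y = z cross x -> check
    if np.dot(-x,front_dir)<0: x=-x;y=-y
    yaw=np.arctan2(x[1],x[0])
    return np.array([cx,cy]),(w,h),np.rad2deg(yaw)
def sel(c,box,z0,z1,excl=None):
    a,b,e,g=box; q=c[e:g,a:b].reshape(-1,3); return q[(q[:,2]>z0)&(q[:,2]<z1)]
E
python3 - <<'E'
from m import *
B={"top":{"mate":(425,535,230,310),"hung":(182,270,218,330),"ring":(325,412,240,310),"block":(265,320,305,365),"panel":(140,230,175,360)},
     "side":{"mate":(400,500,155,245),"hung":(225,340,260,380),"ring":(345,432,225,302),"block":(352,420,315,378),"panel":(190,300,240,450)}}
for n in("top","side"):
    c=np.load(f"pics/{n}c.npy")
    q=sel(c,B[n]["panel"],.157,.172); (cx,cy),(w,h),a=cv2.minAreaRect((q[:,:2]*1000).astype(np.float32)); print(n,"panel top",cx,cy,w,h,a,np.median(q[:,2]))
    for k,z,fd in(("mate",.06,(-1,0)),("hung",.13,(0,-1)),("ring",.032,(-1,0)),("block",.022,(-1,0))):
        q=sel(c,B[n][k],z-.004,z+.006); 
        for t in (0,1):
            ctr,wh,yaw=rimfit(q,fd)
            # trim outliers: keep points with neighbours
            from scipy.spatial import cKDTree
            T=cKDTree(q[:,:2]); cnt=[len(i) for i in T.query_ball_point(q[:,:2],.005)]
            if t==0: q=q[np.array(cnt)>=4]
        print(n,k,ctr.round(1),np.round(wh,1),round(yaw,2),"z",np.median(q[:,2]).round(4),len(q))
    T=c[360:440,300:420,2] if n=="top" else c[300:400,420:500,2]; print("table",np.median(T))
E
```

```text
top panel top 509.5444641113281 284.15631103515625 20.684913635253906 300.7145080566406 77.0013198852539 0.1658956900571117
top mate [ 512.  -267.3] [160.3 103.7] 5.58 z 0.0601 952
top hung [499.2 221.2] [169.3 111.8] 76.84 z 0.1297 1122
top ring [498.9 -53.9] [132.1  95.3] 15.32 z 0.0327 809
top block [379.   96.3] [75.  74.6] 15.94 z 0.023 1497
table 0.000981827529248469
side panel top 508.11444091796875 284.0977478027344 19.25174903869629 302.373046875 76.7411117553711 0.16460240224239497
side mate [ 511.7 -265.6] [167.4 108.3] 6.02 z 0.0591 689
side hung [491.4 216.6] [160.8 101.3] 76.83 z 0.128 872
side ring [498.  -52.8] [134.1  96.1] 15.43 z 0.0311 736
side block [378.1  96.2] [78.4 75.2] 15.68 z 0.0216 1730
table 5.590453926634931e-05
```

Run:
```python
from m import *
import sys
def fr(c,ctr,yaw,P):
    a=np.deg2rad(yaw);R=np.array([[np.cos(a),np.sin(a)],[-np.sin(a),np.cos(a)]]); return (P[:,:2]*1000-ctr)@R.T
for n in("top","side"):
    c=np.load(f"pics/{n}c.npy").reshape(-1,3)
    for k,ctr,yaw,z in(("hung",(494,218),76.85,.129),("mate",(512,-266.5),5.8,.06)):
        L=fr(c,np.array(ctr),yaw,c); 
        m=(abs(L[:,0])<62)&(abs(L[:,1])<95)
        l=L[m]; zz=c[m,2]
        t=abs(zz-z)<.005
        def prof(sel,ax,w):
            h,e=np.histogram(l[sel&t,ax],bins=np.arange(-96,97,2)); return [(int(a),int(b)) for a,b in zip(e,h) if b>=2]
        print(n,k,"y-profile |x|<35",prof(abs(l[:,0])<30,1,0))
        print(n,k,"x-profile 15<|y|<60",prof((abs(l[:,1])<60)&(abs(l[:,1])>15),0,0))
        # rib line
        s=(abs(l[:,0])<40)&(abs(l[:,1])<14)&(zz>z-.006)
        p=np.polyfit(l[s,0],l[s,1],1);print(" rib",np.median(l[s,1]),"slope deg",np.rad2deg(np.arctan(p[0])),"z",np.median(zz[s]),s.sum(), "front rim z",np.median(zz[t&(l[:,0]<-45)]),"back",np.median(zz[t&(l[:,0]>45)]))
```

```text
top hung y-profile |x|<35 [(-78, 25), (-76, 36), (-74, 20), (-4, 32), (-2, 40), (0, 35), (2, 39), (4, 42), (6, 8), (74, 6), (76, 48), (78, 39), (80, 3)]
top hung x-profile 15<|y|<60 [(-52, 58), (-50, 61), (-48, 26), (44, 13), (46, 32), (48, 88), (50, 63), (52, 10), (54, 2), (56, 3), (58, 93)]
 rib 1.410367468628996 slope deg -0.05884969576719445 z 0.12831034696325838 266 front rim z 0.1294167342323364 back 0.1298754644794164
top mate y-profile |x|<35 [(-82, 4), (-80, 21), (-78, 41), (-76, 44), (-6, 6), (-4, 32), (-2, 38), (0, 34), (2, 34), (4, 39), (74, 21), (76, 42), (78, 29)]
top mate x-profile 15<|y|<60 [(-52, 47), (-50, 58), (-48, 9), (46, 19), (48, 50), (50, 45)]
 rib 1.2742817295116018 slope deg -0.5082410485546363 z 0.05866365716182942 249 front rim z 0.06105541632573119 back 0.06060798134323975
side hung y-profile |x|<35 [(-80, 3), (-78, 20), (-76, 45), (-74, 65), (-72, 12), (-4, 13), (-2, 38), (0, 39), (2, 35), (4, 47), (6, 46), (8, 10), (74, 2), (76, 32), (78, 60), (80, 78), (82, 5)]
side hung x-profile 15<|y|<60 [(-54, 2), (-52, 50), (-50, 74), (-48, 38), (44, 13), (46, 11), (48, 11)]
 rib 3.731074013380375 slope deg -0.0629906614792456 z 0.12647489259952793 332 front rim z 0.12790855298776727 back 0.12822012623410262
side mate y-profile |x|<35 [(-84, 2), (-82, 3), (-80, 13), (-78, 28), (-76, 30), (-74, 6), (-6, 10), (-4, 20), (-2, 16), (0, 21), (2, 23), (4, 24), (6, 7), (74, 13), (76, 20), (78, 31), (80, 22), (82, 4)]
side mate x-profile 15<|y|<60 [(-56, 6), (-54, 39), (-52, 34), (-50, 11), (46, 19), (48, 40), (50, 28), (52, 3)]
 rib 1.7870720017517414 slope deg 0.7716796554371709 z 0.05784104258468359 177 front rim z 0.05938966601729867 back 0.05923715381936212
```

```bash
cat > plan.py <<'E'
from h import *
from scipy.spatial.transform import Rotation as Ro
def to(gx,gy,tz,yaw):
    """shift in tool axes to put TCP at gx,gy (tilt corrected for grasp pt),z=tz with tool z along tray +-y"""
    s=arm.observe(); R=Ro.from_rotvec(s["ee_rot"]).as_matrix(); p=s["position"]
    g=p+R[:,1]*.159
    print("clock",s["clock"],"TCP",p.round(4),"grasp",g.round(4),"F",s["force"].round(2),"T",s["ft_torque"].round(2),"w",round(s["width"],3),"j",s["joints"].round(2))
    print("axes x",R[:,0].round(4),"y",R[:,1].round(4),"z",R[:,2].round(4))
    a=np.deg2rad(yaw); 
    for sg in(1,-1):
        zd=sg*np.array([-np.sin(a),np.cos(a),0]); 
        zl=R.T@zd; spin=np.arctan2(zl[0],zl[2])  # rot about y takes z->x
        print("spin",sg,round(spin,4))
    d=np.array([gx,gy,tz+.0])-np.array([g[0],g[1],p[2]])
    print("tool shift",(R.T@d).round(4),"world d",d.round(4))
E
python3 - <<'E'
from plan import *
to(.4925,.2184,.40,76.85)
E
```

```text
clock 0.1 TCP [ 0.231  -0.5805  0.404 ] grasp [ 0.2309 -0.5803  0.245 ] F [0.29 0.46 0.24] T [ 0.01 -0.03  0.03] w 1.001 j [ 1.09  0.44  0.02  1.57 -0.01  1.13 -0.08]
axes x [-9.291e-01 -3.697e-01  1.000e-04] y [-6.0e-04  1.3e-03 -1.0e+00] z [ 0.3697 -0.9291 -0.0014]
spin 1 2.179
spin -1 -0.9626
tool shift [-0.5383  0.0048 -0.6454] world d [ 0.2616  0.7987 -0.004 ]
```

play_rows([
  {"x":-0.034,"z":-0.04,"spin":-0.08,"jaw":-0.2},
  {"x":-0.068,"z":-0.08,"spin":-0.16,"jaw":-0.2},
  {"x":-0.101,"z":-0.121,"spin":-0.24,"jaw":-0.2},
  {"x":-0.135,"z":-0.161,"spin":-0.32,"jaw":-0.2},
  {"x":-0.168,"z":-0.202,"spin":-0.4,"jaw":-0.2},
  {"x":-0.202,"z":-0.242,"spin":-0.48,"jaw":-0.2},
  {"x":-0.236,"z":-0.282,"spin":-0.56,"jaw":-0.2},
  {"x":-0.269,"z":-0.323,"spin":-0.64,"jaw":-0.2},
  {"x":-0.303,"z":-0.363,"spin":-0.72,"jaw":-0.2},
  {"x":-0.336,"z":-0.403,"spin":-0.8,"jaw":-0.2},
  {"x":-0.37,"z":-0.444,"spin":-0.88,"jaw":-0.2},
  {"x":-0.404,"z":-0.484,"spin":-0.96,"jaw":-0.2},
])

```text
schema error: expected keys x, y, z, spin, jaw
```

Run:
```python
from plan import *
to(.4925,.2184,.40,76.85)
```

```text
clock 0.1 TCP [ 0.231  -0.5805  0.404 ] grasp [ 0.2309 -0.5803  0.245 ] F [0.29 0.46 0.24] T [ 0.01 -0.03  0.03] w 1.001 j [ 1.09  0.44  0.02  1.57 -0.01  1.13 -0.08]
axes x [-9.291e-01 -3.697e-01  1.000e-04] y [-6.0e-04  1.3e-03 -1.0e+00] z [ 0.3697 -0.9291 -0.0014]
spin 1 2.179
spin -1 -0.9626
tool shift [-0.5383  0.0048 -0.6454] world d [ 0.2616  0.7987 -0.004 ]
```

play_rows([
  {"x":-0.034,"y":0,"z":-0.04,"spin":-0.08,"jaw":-0.2},
  {"x":-0.068,"y":0,"z":-0.08,"spin":-0.16,"jaw":-0.2},
  {"x":-0.101,"y":0,"z":-0.121,"spin":-0.24,"jaw":-0.2},
  {"x":-0.135,"y":0,"z":-0.161,"spin":-0.32,"jaw":-0.2},
  {"x":-0.168,"y":0,"z":-0.202,"spin":-0.4,"jaw":-0.2},
  {"x":-0.202,"y":0,"z":-0.242,"spin":-0.48,"jaw":-0.2},
  {"x":-0.236,"y":0,"z":-0.282,"spin":-0.56,"jaw":-0.2},
  {"x":-0.269,"y":0,"z":-0.323,"spin":-0.64,"jaw":-0.2},
  {"x":-0.303,"y":0,"z":-0.363,"spin":-0.72,"jaw":-0.2},
  {"x":-0.336,"y":0,"z":-0.403,"spin":-0.8,"jaw":-0.2},
  {"x":-0.37,"y":0,"z":-0.444,"spin":-0.88,"jaw":-0.2},
  {"x":-0.404,"y":0,"z":-0.484,"spin":-0.96,"jaw":-0.2},
])

```text
clock: 1.6
position: [0.4275, 0.0201, 0.4047]
ee_rot: [-1.091, 1.377, -1.375]
force: [0.9, -0.8, -0.2]
width: 0.398
```

Run:
```python
from plan import *
to(.4925,.2184,.40,76.85)
```

```text
clock 1.6 TCP [0.4275 0.0201 0.4047] grasp [0.4275 0.0203 0.2457] F [ 0.87 -0.76 -0.23] T [-0.04 -0.17 -0.03] w 0.398 j [ 0.33  0.16 -0.56  1.99  0.1   1.02 -0.51]
axes x [-2.277e-01 -9.737e-01 -9.000e-04] y [-5.e-04  1.e-03 -1.e+00] z [ 9.737e-01 -2.277e-01 -7.000e-04]
spin 1 3.1414
spin -1 -0.0002
tool shift [-0.2077  0.0048  0.0182] world d [ 0.065   0.1981 -0.0047]
```

play_rows([
  {"x":-0.05,"y":0,"z":0.004,"spin":0,"jaw":-0.2},
  {"x":-0.1,"y":0,"z":0.009,"spin":0,"jaw":-0.2},
  {"x":-0.15,"y":0,"z":0.013,"spin":0,"jaw":-0.2},
  {"x":-0.19,"y":0,"z":0.017,"spin":0,"jaw":-0.2},
  {"x":-0.208,"y":0.02,"z":0.018,"spin":0,"jaw":-0.2},
  {"x":-0.208,"y":0.045,"z":0.018,"spin":0,"jaw":-0.2},
  {"x":-0.208,"y":0.055,"z":0.018,"spin":0,"jaw":-0.2},
])

```text
clock: 2.48
position: [0.492, 0.2184, 0.3482]
ee_rot: [-1.095, 1.378, -1.375]
force: [-0.1, -0.4, 0.5]
width: 0.398
```

Run:
```python
from plan import *
to(.4925,.2184,.269,76.85)
for n in("side","top"):
    im,d=arm.get_image(n); np.savez(f"pics/{n}1.npz",im=im,d=d)
    a=im[200:400,160:400] if n=="side" else im[150:350,130:370]
    cv2.imwrite(f"pics/{n}1.png",cv2.resize(a,None,fx=3,fy=3,interpolation=cv2.INTER_CUBIC))
```

```text
clock 2.475 TCP [0.492  0.2184 0.3482] grasp [0.4915 0.2184 0.1892] F [-0.11 -0.38  0.49] T [-0.03 -0.09  0.  ] w 0.398 j [-0.07  0.42 -0.6   1.82  0.28  0.99 -1.02]
axes x [-2.273e-01 -9.738e-01  9.000e-04] y [-3.1e-03 -2.0e-04 -1.0e+00] z [ 0.9738 -0.2273 -0.003 ]
spin 1 -3.1414
spin -1 0.0002
tool shift [-0.0004  0.0792  0.0012] world d [ 0.001   0.     -0.0792]
```

View pics/side1.png

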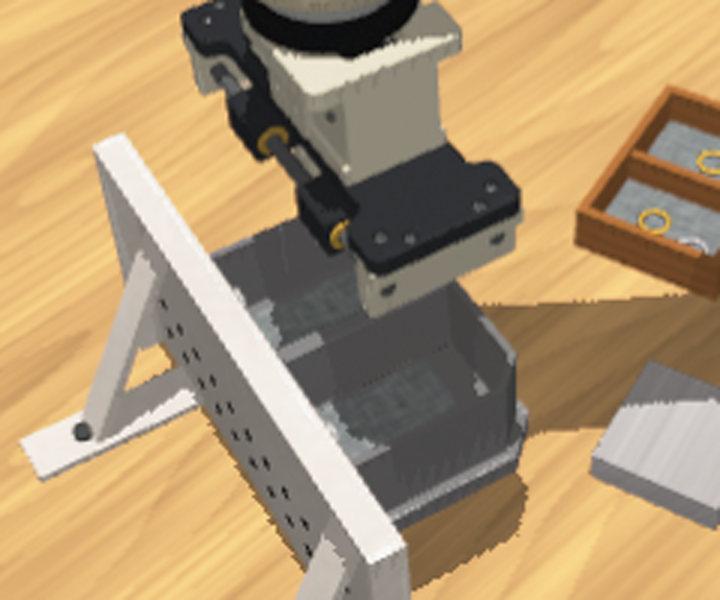

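View pics/top1.png

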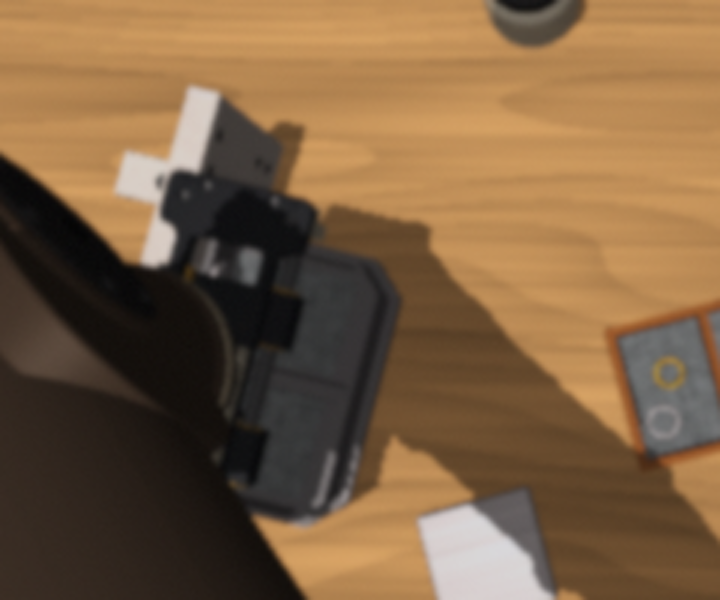

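The side view shows the jaws over the tray rib, with the gripper's dark rail on the panel side. In the top view the fingers straddle the rib at about (290,375). I'll measure the body's clearance to the panel before lowering.

Run:
```python
from h import *
a=np.deg2rad(76.85);ctr=np.array([492.5,218.4]);R=np.array([[np.cos(a),np.sin(a)],[-np.sin(a),np.cos(a)]])
for n in("top","side"):
    c=cloud(n,np.load(f"pics/{n}1.npz")["d"]).reshape(-1,3)
    L=(c[:,:2]*1000-ctr)@R.T; z=c[:,2]*1000
    for lo in range(135,320,12):
        m=(z>lo)&(z<lo+12)&(abs(L[:,0])<120)&(abs(L[:,1])<140)
        if lo<172: m&=L[:,0]<50
        if m.sum()>10: print(n,lo,m.sum(),"x",np.percentile(L[m,0],[1,99]).round(),"y",np.percentile(L[m,1],[1,99]).round())
```

```text
top 231 14 x [-36. -32.] y [-81.  47.]
top 243 275 x [-36.  24.] y [-83.  52.]
top 255 637 x [-36.  19.] y [-82.  49.]
top 267 758 x [-36.  35.] y [-94.  38.]
top 279 701 x [-35.  36.] y [-94.   1.]
side 219 24 x [ 8. 14.] y [-33. -18.]
side 231 283 x [-34.  37.] y [-81.  90.]
side 243 690 x [-34.  37.] y [-80.  90.]
side 255 651 x [-35.  38.] y [-85.  95.]
side 267 1818 x [-34.  37.] y [-91.  97.]
side 279 866 x [-33.  35.] y [-78.  97.]
side 291 341 x [-21.  27.] y [-14.  53.]
side 303 266 x [-21.  24.] y [31. 53.]
side 315 306 x [-22.  37.] y [ 7. 53.]
```

play_rows([
  {"x":0,"y":0.02,"z":0.001,"spin":0,"jaw":-0.2},
  {"x":0,"y":0.04,"z":0.001,"spin":0,"jaw":-0.2},
  {"x":0,"y":0.06,"z":0.001,"spin":0,"jaw":-0.2},
  {"x":0,"y":0.074,"z":0.001,"spin":0,"jaw":-0.2},
  {"x":0,"y":0.078,"z":0.001,"spin":0,"jaw":-0.2},
  {"x":0,"y":0.078,"z":0.001,"spin":0,"jaw":-0.2},
])

```text
clock: 3.32
position: [0.4931, 0.2179, 0.2713]
ee_rot: [-1.093, 1.378, -1.376]
force: [0.2, 0.3, 0.5]
width: 0.399
```

Run:
```python
from plan import *
to(.4925,.2184,.269,76.85)
```

```text
clock 3.325 TCP [0.4931 0.2179 0.2713] grasp [0.4928 0.218  0.1123] F [0.18 0.26 0.55] T [-0.08 -0.04 -0.02] w 0.399 j [-0.11  0.52 -0.56  1.9   0.36  0.83 -1.09]
axes x [-2.281e-01 -9.736e-01  4.000e-04] y [-2.1e-03  1.0e-04 -1.0e+00] z [ 0.9736 -0.2281 -0.0021]
spin 1 3.141
spin -1 -0.0006
tool shift [-0.0004  0.0023 -0.0004] world d [-0.0003  0.0004 -0.0023]
```

play_rows([
  {"x":0,"y":0,"z":0,"spin":0,"jaw":-0.5},
  {"x":0,"y":0,"z":0,"spin":0,"jaw":-0.7},
  {"x":0,"y":0,"z":0,"spin":0,"jaw":-1},
  {"x":0,"y":0,"z":0,"spin":0,"jaw":-1},
  {"x":0,"y":0,"z":0,"spin":0,"jaw":-1},
], force=8)

```text
clock: 3.95
position: [0.4932, 0.218, 0.2715]
ee_rot: [-1.093, 1.378, -1.376]
force: [-0.6, -0.2, 2.7]
width: 0.108
```

Run:
```python
from plan import *
to(.4925,.2184,.269,76.85)
```

```text
clock 3.95 TCP [0.4932 0.218  0.2715] grasp [0.4929 0.218  0.1125] F [-0.6  -0.17  2.69] T [-0.08 -0.16 -0.02] w 0.108 j [-0.11  0.52 -0.56  1.9   0.36  0.83 -1.09]
axes x [-2.281e-01 -9.736e-01  3.000e-04] y [-1.8e-03  2.0e-04 -1.0e+00] z [ 0.9736 -0.2281 -0.0018]
spin 1 3.1409
spin -1 -0.0006
tool shift [-0.0003  0.0025 -0.0005] world d [-0.0004  0.0004 -0.0025]
```

play_rows([
  {"x":0,"y":0,"z":0,"spin":0,"jaw":-1},
  {"x":0,"y":-0.003,"z":0,"spin":0,"jaw":-1},
  {"x":0,"y":-0.006,"z":0,"spin":0,"jaw":-1},
  {"x":0,"y":-0.009,"z":0,"spin":0,"jaw":-1},
  {"x":0,"y":-0.012,"z":0,"spin":0,"jaw":-1},
], force=35)

```text
clock: 4.58
position: [0.4932, 0.2179, 0.2837]
ee_rot: [-1.093, 1.378, -1.376]
force: [-0.5, 0.4, -2.3]
width: 0.108
```

Run:
```python
from plan import *
to(.4925,.2184,.289,76.85)
```

```text
clock 4.575 TCP [0.4932 0.2179 0.2837] grasp [0.4929 0.2179 0.1247] F [-0.54  0.37 -2.34] T [-0.03 -0.11 -0.02] w 0.108 j [-0.1   0.5  -0.57  1.89  0.35  0.86 -1.07]
axes x [-2.282e-01 -9.736e-01  5.000e-04] y [-1.9e-03 -1.0e-04 -1.0e+00] z [ 0.9736 -0.2282 -0.0019]
spin 1 3.1409
spin -1 -0.0007
tool shift [-0.0004 -0.0053 -0.0005] world d [-0.0004  0.0005  0.0053]
```

play_rows([
  {"x":0,"y":-0.003,"z":0,"spin":0,"jaw":-1},
  {"x":0,"y":-0.006,"z":0,"spin":0,"jaw":-1},
  {"x":0,"y":-0.006,"z":0,"spin":0,"jaw":-1},
])

```text
clock: 4.95
position: [0.4933, 0.2179, 0.29]
ee_rot: [-1.092, 1.378, -1.376]
force: [-0.2, 0.1, -2.8]
width: 0.11
```

Run:
```python
from plan import *
to(.4925,.2184,.2895,76.85)
n="side";im,d=arm.get_image(n); np.savez(f"pics/{n}2.npz",im=im,d=d)
a=im[200:400,160:400]
cv2.imwrite(f"pics/{n}2.png",cv2.resize(a,None,fx=3,fy=3,interpolation=cv2.INTER_CUBIC))
c=cloud(n,d).reshape(-1,3)
a=np.deg2rad(76.85);ctr=np.array([492.5,218.4]);R=np.array([[np.cos(a),np.sin(a)],[-np.sin(a),np.cos(a)]])
for nm,c in(("now",c),("before",np.load("pics/sidec.npy").reshape(-1,3))):
    L=(c[:,:2]*1000-ctr)@R.T;z=c[:,2]*1000
    for lab,(x0,x1,y0,y1) in {"left end":(-25,35,72,84),"right end":(-25,35,-84,-72),"front":(-56,-46,-60,60)}.items():
        m=(L[:,0]>x0)&(L[:,0]<x1)&(L[:,1]>y0)&(L[:,1]<y1)&(z>110)&(z<160)
        print(nm,lab,m.sum(),"rim z",np.percentile(z[m],90).round(1),"x,y",np.median(L[m&(z>np.percentile(z[m],70))],axis=0).round(1))
```

```text
clock 4.95 TCP [0.4933 0.2179 0.29  ] grasp [0.493  0.2179 0.131 ] F [-0.17  0.09 -2.81] T [-0.07 -0.1   0.02] w 0.11 j [-0.09  0.49 -0.57  1.88  0.34  0.87 -1.07]
axes x [-2.283e-01 -9.736e-01  2.000e-04] y [-1.4e-03  2.0e-04 -1.0e+00] z [ 0.9736 -0.2283 -0.0014]
spin 1 3.1408
spin -1 -0.0008
tool shift [-0.0003  0.0005 -0.0006] world d [-0.0005  0.0005 -0.0005]
now left end 697 rim z 147.0 x,y [ 6.2 78.6]
now right end 173 rim z 146.2 x,y [ 28.8 -75.2]
now front 26 rim z 129.1 x,y [-47.9  53.6]
before left end 395 rim z 129.3 x,y [ 6.6 77.7]
before right end 350 rim z 128.9 x,y [  9.7 -75.8]
before front 430 rim z 129.3 x,y [-49.3   9.4]
```

View pics/side2.png

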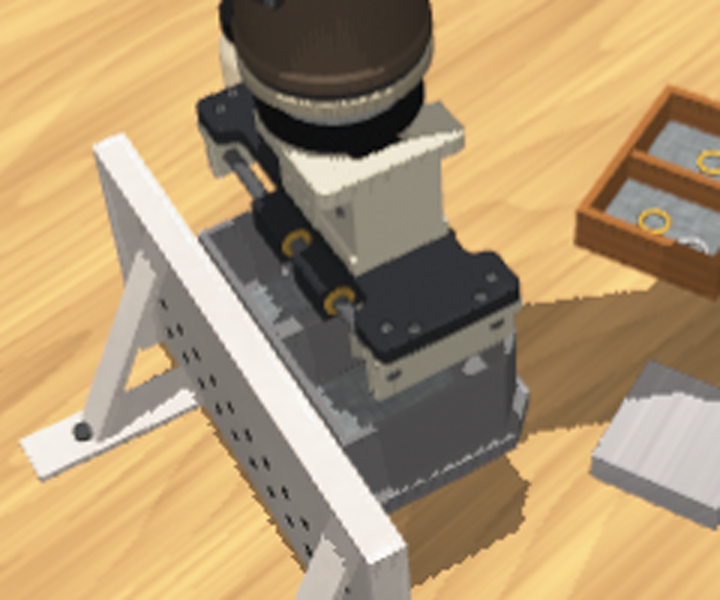

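The side view shows the tray raised about 18 mm with its eyes level with the studs. I'll draw it straight out (tool +x = panel −x).

play_rows([
  {"x":0.004,"y":0,"z":0,"spin":0,"jaw":-1},
  {"x":0.008,"y":0,"z":0,"spin":0,"jaw":-1},
  {"x":0.012,"y":0,"z":0,"spin":0,"jaw":-1},
  {"x":0.016,"y":0,"z":0,"spin":0,"jaw":-1},
  {"x":0.022,"y":0,"z":0,"spin":0,"jaw":-1},
])

```text
clock: 5.62
position: [0.4881, 0.1962, 0.2898]
ee_rot: [-1.093, 1.378, -1.376]
force: [0.9, 0.1, -3.2]
width: 0.108
```

Run:
```python
from plan import *
to(.4925,.2184,.2895,76.85)
```

```text
clock 5.625 TCP [0.4881 0.1962 0.2898] grasp [0.4878 0.1962 0.1308] F [ 0.92  0.09 -3.16] T [-0.   -0.07  0.03] w 0.108 j [-0.05  0.48 -0.58  1.91  0.34  0.85 -1.04]
axes x [-2.281e-01 -9.736e-01  3.000e-04] y [-1.7e-03  1.0e-04 -1.0e+00] z [ 0.9736 -0.2281 -0.0016]
spin 1 3.141
spin -1 -0.0006
tool shift [-0.0227  0.0003 -0.0005] world d [ 0.0047  0.0222 -0.0003]
```

play_rows([
  {"x":0.02,"y":-0.006,"z":0,"spin":0,"jaw":-1},
  {"x":0.05,"y":-0.015,"z":0.005,"spin":0.04,"jaw":-1},
  {"x":0.09,"y":-0.03,"z":0.015,"spin":0.15,"jaw":-1},
  {"x":0.135,"y":-0.04,"z":0.028,"spin":0.28,"jaw":-1},
  {"x":0.18,"y":-0.045,"z":0.042,"spin":0.41,"jaw":-1},
  {"x":0.225,"y":-0.045,"z":0.057,"spin":0.54,"jaw":-1},
  {"x":0.27,"y":-0.045,"z":0.072,"spin":0.67,"jaw":-1},
  {"x":0.315,"y":-0.045,"z":0.086,"spin":0.8,"jaw":-1},
  {"x":0.36,"y":-0.045,"z":0.1,"spin":0.93,"jaw":-1},
  {"x":0.4,"y":-0.045,"z":0.113,"spin":1.06,"jaw":-1},
  {"x":0.43,"y":-0.045,"z":0.123,"spin":1.17,"jaw":-1},
  {"x":0.445,"y":-0.045,"z":0.128,"spin":1.24,"jaw":-1},
])

```text
clock: 7.12
position: [0.5108, -0.2682, 0.3345]
ee_rot: [-0.106, 2.173, -2.173]
force: [-0.1, 0.5, -1.5]
width: 0.108
```

Run:
```python
from plan import *
to(.5113,-.2668,.335,5.8)
for n in("side","top"):
    im,d=arm.get_image(n); np.savez(f"pics/{n}3.npz",im=im,d=d)
    cv2.imwrite(f"pics/{n}3.png",im)
```

```text
clock 7.125 TCP [ 0.5108 -0.2682  0.3345] grasp [ 0.5105 -0.2683  0.1755] F [-0.06  0.52 -1.49] T [ 0.03 -0.05  0.04] w 0.108 j [ 0.53  0.44 -0.2   1.77  0.1   0.95 -1.18]
axes x [-0.9954 -0.0956  0.0019] y [-1.9e-03 -3.0e-04 -1.0e+00] z [ 9.560e-02 -9.954e-01  1.000e-04]
spin 1 3.1361
spin -1 -0.0055
tool shift [-0.0009 -0.0005 -0.0014] world d [0.0008 0.0015 0.0005]
```

View pics/side3.png

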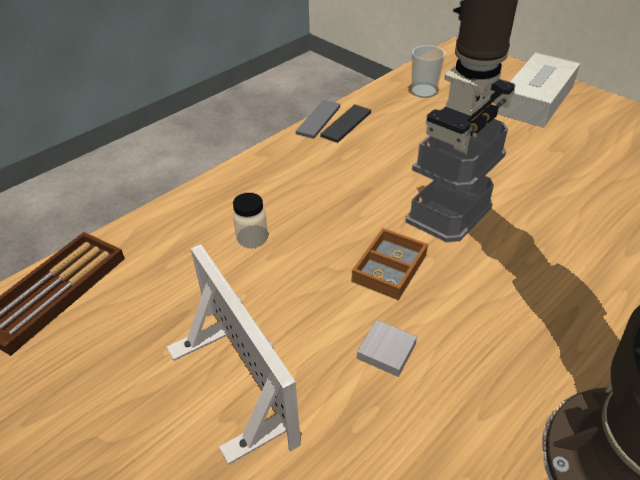

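View pics/top3.png

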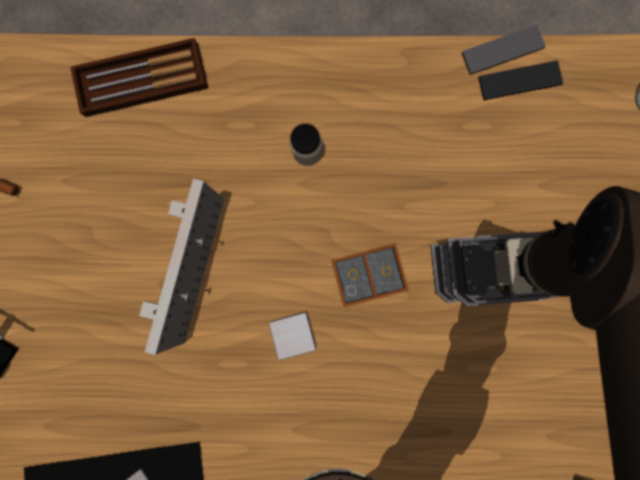

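The side view shows the held tray at (460,150), directly over the mate at (450,205) and with the cut corners on the same side. The top view agrees, around (480,270). I'll compare matching walls of the two trays in each view.

```bash
cat > cmp.py <<'E'
from h import *
def fitline(t,s):
    k=np.ones(len(t),bool)
    for _ in range(6):
        p=np.polyfit(t[k],s[k],1); r=s-np.polyval(p,t); k=abs(r)<max(2.0*1.48*np.median(abs(r[k])),.6)
    return p,k.sum()
def run(tag,held_under,views=("side","top"),ctr=(511.3,-266.8),yaw=5.8,matec=None):
    a=np.deg2rad(yaw);R=np.array([[np.cos(a),np.sin(a)],[-np.sin(a),np.cos(a)]])
    for n in views:
        c=cloud(n,np.load(f"pics/{n}{tag}.npz")["d"]).reshape(-1,3)
        L=(c[:,:2]*1000-ctr)@R.T; z=c[:,2]*1000
        for nm,u in(("mate",0),("held",held_under)):
            top=48 if (nm=="mate" and held_under<70) else 56
            out=[]
            for f,sgn in(("front",-1),("back",1)):
                for part,z0,z1,off in(("wall",14,top,52),("skirt",1,7,58)):
                    m=(z>u+z0)&(z<u+z1)&(abs(L[:,0]-sgn*off)<4)&(abs(L[:,1])<55)
                    if m.sum()>25:
                        p,k=fitline(L[m,1],L[m,0]); out.append(f"{f}-{part} d={p[1]-sgn*off:+.2f} ang={-np.rad2deg(np.arctan(p[0])):+.2f} n={k}")
            for f,sgn in(("y+",1),("y-",-1)):
                for part,z0,z1,off in(("wall",14,top,79),("skirt",1,7,85)):
                    m=(z>u+z0)&(z<u+z1)&(abs(L[:,1]-sgn*off)<4)&(L[:,0]>-32)&(L[:,0]<45)
                    if m.sum()>25:
                        p,k=fitline(L[m,0],L[m,1]); out.append(f"{f}-{part} d={p[1]-sgn*off:+.2f} ang={np.rad2deg(np.arctan(p[0])):+.2f} n={k}")
            print(n,nm,*out,sep="\n   ")
E
python3 - <<'E'
from cmp import *
for n in("side","top"):
    c=cloud(n,np.load(f"pics/{n}3.npz")["d"]).reshape(-1,3)
run("0",400)   # mate alone in first pics
run("3",133.5)
E
```

```text
side
   mate
   front-wall d=-0.34 ang=+0.35 n=317
   front-skirt d=-0.75 ang=-0.38 n=36
   back-wall d=-2.84 ang=+0.46 n=157
   y+-wall d=+0.60 ang=-0.77 n=527
   y+-skirt d=+0.82 ang=-0.58 n=71
   y--wall d=+2.11 ang=-0.64 n=369
side
   held
top
   mate
   front-skirt d=-1.84 ang=+0.06 n=66
   back-wall d=-3.59 ang=-0.33 n=57
   back-skirt d=+2.63 ang=-0.21 n=45
   y+-wall d=-0.27 ang=-0.51 n=168
   y+-skirt d=+1.10 ang=+0.69 n=60
   y--wall d=+3.28 ang=-0.23 n=260
top
   held
side
   mate
   front-wall d=-0.34 ang=+0.47 n=321
   front-skirt d=-0.40 ang=+0.17 n=35
   back-wall d=-3.07 ang=+0.09 n=101
   y+-wall d=+0.62 ang=-0.46 n=541
   y+-skirt d=+0.51 ang=-0.94 n=74
   y--wall d=+1.86 ang=-1.23 n=102
side
   held
   front-wall d=-1.17 ang=-0.20 n=380
   front-skirt d=-0.83 ang=-0.39 n=54
   back-wall d=-3.00 ang=+0.91 n=40
   y+-wall d=-1.01 ang=+0.50 n=704
   y+-skirt d=-0.94 ang=-0.23 n=94
   y--wall d=+2.51 ang=+0.08 n=162
top
   mate
   y+-wall d=-0.26 ang=-0.40 n=181
   y+-skirt d=+0.99 ang=+0.35 n=65
top
   held
   front-wall d=+3.37 ang=-0.41 n=93
   y+-wall d=-1.93 ang=-0.66 n=275
   y+-skirt d=-1.93 ang=-1.04 n=37
```

Both methods agree that the held tray needs about +0.7 mm in x, +1.5 mm in y and +0.2°. I'll apply that and go down to 5 mm above the rim.

play_rows([
  {"x":-0.0008,"y":0.015,"z":-0.0015,"spin":-0.004,"jaw":-1},
  {"x":-0.0008,"y":0.035,"z":-0.0015,"spin":-0.004,"jaw":-1},
  {"x":-0.0008,"y":0.052,"z":-0.0015,"spin":-0.004,"jaw":-1},
  {"x":-0.0008,"y":0.064,"z":-0.0015,"spin":-0.004,"jaw":-1},
  {"x":-0.0008,"y":0.068,"z":-0.0015,"spin":-0.004,"jaw":-1},
  {"x":-0.0008,"y":0.068,"z":-0.0015,"spin":-0.004,"jaw":-1},
])

```text
clock: 7.98
position: [0.5117, -0.2659, 0.2665]
ee_rot: [-0.113, 2.17, -2.17]
force: [0.9, 0.4, -1.6]
width: 0.11
```

Run:
```python
from plan import *
from cmp import run
to(.5113,-.2668,.2535,5.8)
for n in("side","top"):
    im,d=arm.get_image(n); np.savez(f"pics/{n}4.npz",im=im,d=d)
    a=im[60:260,380:560] if n=="side" else im[210:330,400:560]
    cv2.imwrite(f"pics/{n}4.png",cv2.resize(a,None,fx=3,fy=3,interpolation=cv2.INTER_CUBIC))
p=arm.observe()["position"][2]
run("4",p*1000-201.5)
```

```text
clock 7.975 TCP [ 0.5117 -0.2659  0.2665] grasp [ 0.5114 -0.266   0.1075] F [ 0.86  0.45 -1.58] T [-0.01 -0.03 -0.04] w 0.11 j [ 0.52  0.52 -0.19  1.83  0.13  0.81 -1.2 ]
axes x [-0.9948 -0.1018  0.0019] y [-1.9e-03 -2.0e-04 -1.0e+00] z [ 0.1018 -0.9948  0.    ]
spin 1 -3.1408
spin -1 0.0008
tool shift [0.0001 0.013  0.0008] world d [-0.0001 -0.0008 -0.013 ]
side
   mate
   front-wall d=-0.35 ang=+0.43 n=238
   front-skirt d=-0.67 ang=+0.04 n=40
   y+-wall d=+0.56 ang=-0.61 n=431
   y+-skirt d=+0.74 ang=+0.18 n=73
side
   held
   front-wall d=-0.28 ang=+0.29 n=346
   front-skirt d=-0.11 ang=+0.45 n=44
   back-wall d=-2.76 ang=+0.03 n=63
   y+-wall d=+1.93 ang=+0.18 n=565
   y+-skirt d=+2.22 ang=-0.43 n=68
   y--wall d=+2.46 ang=-0.86 n=67
top
   mate
   y+-wall d=-0.15 ang=-0.43 n=80
   y+-skirt d=+1.10 ang=-0.34 n=66
top
   held
   back-wall d=-3.75 ang=-0.09 n=38
   y+-wall d=+1.27 ang=-0.02 n=209
```

View pics/side4.png

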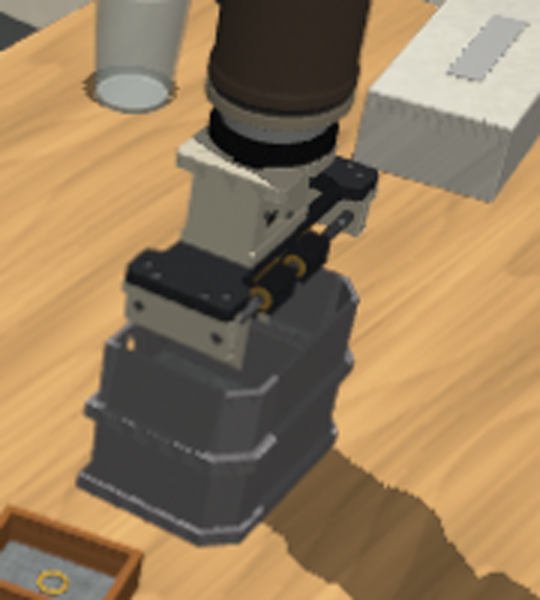

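The side view shows the skirt just above the lower rim with the cut corners aligned. The held tray sits about 1.3 mm too far in +y, so I'll correct that and lower slowly.

play_rows([
  {"x":0.0001,"y":0,"z":0.0012,"spin":0.002,"jaw":-1},
  {"x":0.0001,"y":0.002,"z":0.0012,"spin":0.002,"jaw":-1},
  {"x":0.0001,"y":0.004,"z":0.0012,"spin":0.002,"jaw":-1},
  {"x":0.0001,"y":0.006,"z":0.0012,"spin":0.002,"jaw":-1},
  {"x":0.0001,"y":0.008,"z":0.0012,"spin":0.002,"jaw":-1},
  {"x":0.0001,"y":0.009,"z":0.0012,"spin":0.002,"jaw":-1},
])

```text
clock: 8.82
position: [0.5118, -0.2673, 0.2578]
ee_rot: [-0.11, 2.17, -2.171]
force: [-0.0, -0.1, -2.2]
width: 0.107
```

Run:
```python
from plan import *
from cmp import run
to(.5113,-.2668,.2535,5.8)
for n in("side",):
    im,d=arm.get_image(n); np.savez(f"pics/{n}5.npz",im=im,d=d)
p=arm.observe()["position"][2]
run("5",p*1000-201.5,("side",))
```

```text
clock 8.825 TCP [ 0.5118 -0.2673  0.2578] grasp [ 0.5116 -0.2674  0.0988] F [-0.05 -0.14 -2.19] T [ 0.07  0.01 -0.  ] w 0.107 j [ 0.52  0.53 -0.19  1.84  0.13  0.79 -1.2 ]
axes x [-0.995  -0.0995  0.0013] y [-1.2e-03 -6.0e-04 -1.0e+00] z [ 9.95e-02 -9.95e-01  5.00e-04]
spin 1 3.1401
spin -1 -0.0015
tool shift [ 0.0002  0.0043 -0.0006] world d [-0.0003  0.0006 -0.0043]
side
   mate
   front-wall d=-0.39 ang=+0.23 n=168
   front-skirt d=-0.54 ang=+0.16 n=47
   y+-wall d=+0.67 ang=-0.18 n=407
   y+-skirt d=+0.63 ang=-1.33 n=76
side
   held
   front-wall d=-0.25 ang=+0.19 n=346
   front-skirt d=-0.19 ang=+0.46 n=36
   back-wall d=-2.51 ang=+0.36 n=68
   y+-wall d=+0.84 ang=-0.12 n=595
   y+-skirt d=+1.04 ang=-0.67 n=77
   y--wall d=+2.90 ang=+1.00 n=134
```

Aligned to about 0.3 mm, and the skirt is already about 4 mm over the rim with no contact force. I'll continue down to seating.

play_rows([
  {"x":0,"y":0.001,"z":0,"spin":0,"jaw":-1},
  {"x":0,"y":0.002,"z":0,"spin":0,"jaw":-1},
  {"x":0,"y":0.003,"z":0,"spin":0,"jaw":-1},
  {"x":0,"y":0.0038,"z":0,"spin":0,"jaw":-1},
  {"x":0,"y":0.0038,"z":0,"spin":0,"jaw":-1},
])

```text
clock: 9.5
position: [0.5119, -0.2672, 0.2545]
ee_rot: [-0.11, 2.17, -2.171]
force: [-0.2, 0.6, 4.5]
width: 0.107
```

Contact at TCP z 0.2545 (0.2535 expected). I'll check the seat height and tilt before releasing.

```bash
cat > seat.py <<'E'
from h import *
def seat(tag,ctr=(511.3,-266.6),yaw=5.8):
    a=np.deg2rad(yaw);R=np.array([[np.cos(a),np.sin(a)],[-np.sin(a),np.cos(a)]])
    for n in("side","top"):
        c=cloud(n,np.load(f"pics/{n}{tag}.npz")["d"]).reshape(-1,3)
        L=(c[:,:2]*1000-ctr)@R.T; z=c[:,2]*1000
        for nm,m in(("y+",(abs(L[:,1]-77)<3)&(abs(L[:,0])<30)),("y-",(abs(L[:,1]+77)<3)&(abs(L[:,0])<30)),("front",(abs(L[:,0]+50)<3)&(abs(L[:,1])<55)),("back",(abs(L[:,0]-50)<3)&(abs(L[:,1])<55))):
            k=m&(z>98)&(z<122)
            if k.sum()>20: print(n,nm,"rim z",np.percentile(z[k],85).round(1),k.sum(),"cols",[round(np.percentile(z[k&(t)],85),1) for t in((L[:,0]+L[:,1]<0),(L[:,0]+L[:,1]>=0)) if (k&t).sum()>10])
E
python3 - <<'E'
from plan import *
from seat import seat
to(.5113,-.2668,.2535,5.8)
for n in("side","top"):
    im,d=arm.get_image(n); np.savez(f"pics/{n}6.npz",im=im,d=d)
    a=im[60:260,380:560] if n=="side" else im[210:330,400:560]
    cv2.imwrite(f"pics/{n}6.png",cv2.resize(a,None,fx=3,fy=3,interpolation=cv2.INTER_CUBIC))
seat("6")
E
```

```text
clock 9.5 TCP [ 0.5119 -0.2672  0.2545] grasp [ 0.5117 -0.2674  0.0955] F [-0.17  0.64  4.49] T [ 0.23  0.59 -0.04] w 0.107 j [ 0.52  0.53 -0.18  1.84  0.13  0.78 -1.21]
axes x [-0.995  -0.0997  0.001 ] y [-1.e-03 -7.e-04 -1.e+00] z [ 9.97e-02 -9.95e-01  6.00e-04]
spin 1 3.1403
spin -1 -0.0013
tool shift [ 0.0004  0.001  -0.0006] world d [-0.0004  0.0006 -0.001 ]
side y+ rim z 112.4 146 cols [np.float64(112.4)]
side y- rim z 111.5 40 cols [np.float64(111.5)]
side front rim z 112.9 185 cols [np.float64(113.0)]
top y+ rim z 106.7 41 cols [np.float64(106.7)]
top front rim z 114.6 168 cols [np.float64(114.6)]
top back rim z 114.6 149 cols [np.float64(114.6)]
```

View pics/side6.png

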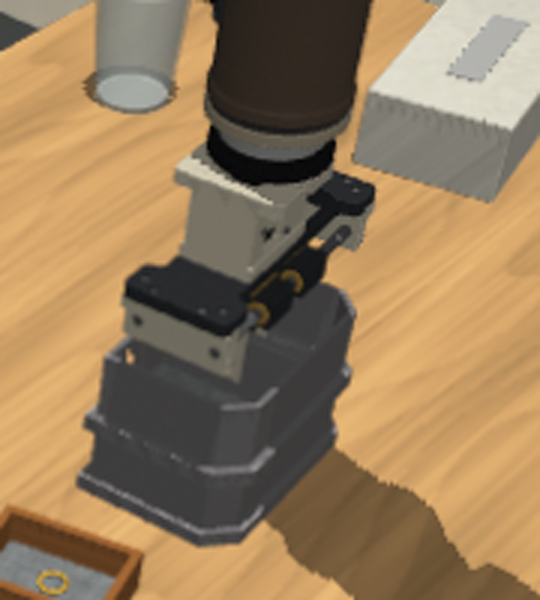

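Seated at about 112 mm as expected. The moment suggests the front touched first, so I'll press 0.8 mm more before opening slowly.

play_rows([
  {"x":0,"y":0.0008,"z":0,"spin":0,"jaw":-1},
  {"x":0,"y":0.0008,"z":0,"spin":0,"jaw":-1},
], force=12)

```text
clock: 9.85
position: [0.512, -0.2672, 0.2542]
ee_rot: [-0.109, 2.169, -2.171]
force: [-2.0, 1.3, 7.2]
width: 0.109
```

play_rows([
  {"x":0,"y":0,"z":0,"spin":0,"jaw":-1},
  {"x":0,"y":0,"z":0,"spin":0,"jaw":-0.75},
  {"x":0,"y":0,"z":0,"spin":0,"jaw":-0.6},
  {"x":0,"y":0,"z":0,"spin":0,"jaw":-0.4},
  {"x":0,"y":0,"z":0,"spin":0,"jaw":-0.3},
  {"x":0,"y":0,"z":0,"spin":0,"jaw":-0.3},
], force=3)

```text
clock: 10.6
position: [0.512, -0.2673, 0.2542]
ee_rot: [-0.109, 2.169, -2.171]
force: [0.0, -0.1, 0.6]
width: 0.348
```

Run:
```python
from plan import *
to(.5113,-.2668,.2535,5.8)
```

```text
clock 10.6 TCP [ 0.512  -0.2673  0.2542] grasp [ 0.5119 -0.2674  0.0952] F [ 0.04 -0.11  0.58] T [ 0.01  0.03 -0.  ] w 0.348 j [ 0.52  0.53 -0.18  1.84  0.13  0.78 -1.21]
axes x [-9.95e-01 -9.96e-02  5.00e-04] y [-4.e-04 -1.e-03 -1.e+00] z [ 9.96e-02 -9.95e-01  9.00e-04]
spin 1 3.1402
spin -1 -0.0014
tool shift [ 0.0005  0.0007 -0.0007] world d [-0.0006  0.0006 -0.0007]
```

play_rows([
  {"x":0,"y":-0.01,"z":0,"spin":0,"jaw":-0.3},
  {"x":0,"y":-0.035,"z":0,"spin":0,"jaw":-0.3},
  {"x":0,"y":-0.07,"z":0,"spin":0,"jaw":-0.3},
  {"x":0,"y":-0.11,"z":0,"spin":0,"jaw":-0.3},
  {"x":0,"y":-0.15,"z":0,"spin":0,"jaw":-0.3},
  {"x":0.03,"y":-0.17,"z":0.04,"spin":0,"jaw":-0.3},
  {"x":0.06,"y":-0.17,"z":0.08,"spin":0,"jaw":-0.3},
  {"x":0.09,"y":-0.17,"z":0.12,"spin":0,"jaw":-0.3},
  {"x":0.12,"y":-0.17,"z":0.16,"spin":0,"jaw":-0.3},
  {"x":0.15,"y":-0.17,"z":0.2,"spin":0,"jaw":-0.3},
  {"x":0.18,"y":-0.17,"z":0.24,"spin":0,"jaw":-0.3},
  {"x":0.2,"y":-0.17,"z":0.27,"spin":0,"jaw":-0.3},
])

```text
clock: 12.1
position: [0.3379, -0.5575, 0.4253]
ee_rot: [-0.107, 2.169, -2.174]
force: [0.2, -0.1, 0.8]
width: 0.35
```

Run:
```python
from plan import *
from seat import seat
from cmp import run
to(.5113,-.2668,.2535,5.8)
for n in("side","top"):
    im,d=arm.get_image(n); np.savez(f"pics/{n}7.npz",im=im,d=d)
    cv2.imwrite(f"pics/{n}7.png",im)
    a=im[110:260,380:560] if n=="side" else im[210:330,400:560]
    cv2.imwrite(f"pics/{n}7z.png",cv2.resize(a,None,fx=4,fy=4,interpolation=cv2.INTER_CUBIC))
seat("7"); run("7",52,("side","top"))
from m import rimfit,sel
for n,B in(("top",{"ring":(325,412,240,310),"block":(265,320,305,365)}),("side",{"ring":(345,432,225,302),"block":(352,420,315,378)})):
    for t in "07":
        c=cloud(n,np.load(f"pics/{n}{t}.npz")["d"])
        for k,z in(("ring",.032),("block",.022)):
            print(n,t,k,rimfit(sel(c,B[k],z-.004,z+.006),(-1,0)))
```

```text
clock 12.1 TCP [ 0.3379 -0.5575  0.4253] grasp [ 0.3378 -0.5578  0.2663] F [ 0.19 -0.1   0.83] T [ 0.04  0.01 -0.01] w 0.35 j [ 1.    0.47 -0.09  1.47  0.04  1.21 -0.57]
axes x [-9.952e-01 -9.770e-02  7.000e-04] y [-5.0e-04 -1.9e-03 -1.0e+00] z [ 0.0977 -0.9952  0.0019]
spin 1 3.1382
spin -1 -0.0034
tool shift [-0.2012  0.1712 -0.273 ] world d [ 0.1735  0.291  -0.1718]
side y+ rim z 112.3 131 cols [np.float64(112.3)]
side y- rim z 111.9 158 cols [np.float64(111.9)]
side front rim z 112.9 204 cols [np.float64(113.0)]
side back rim z 112.4 183 cols [np.float64(112.4)]
top y+ rim z 113.8 144 cols [np.float64(113.8)]
top y- rim z 113.4 194 cols [np.float64(113.4)]
top front rim z 114.1 171 cols [np.float64(114.1)]
top back rim z 114.3 168 cols [np.float64(114.3)]
side
   mate
   front-wall d=-0.47 ang=+0.29 n=166
   front-skirt d=-0.56 ang=-0.11 n=47
   y+-wall d=+0.59 ang=-0.59 n=398
   y+-skirt d=+0.83 ang=+0.05 n=82
side
   held
   front-wall d=+0.05 ang=+0.29 n=341
   front-skirt d=-0.49 ang=+0.75 n=45
   back-wall d=-2.72 ang=-0.23 n=161
   y+-wall d=+0.93 ang=-0.24 n=570
   y+-skir
[... 533 characters left out ...]
, -53.7210083 ]), (132.060791015625, 95.51412200927734), np.float64(15.512290000915524))
top 7 block (array([378.87432861,  96.4551239 ]), (75.1405258178711, 75.03569030761719), np.float64(16.232601165771488))
side 0 ring (array([498.12359619, -53.11280823]), (134.73345947265625, 96.05086517333984), np.float64(15.433750152587882))
side 0 block (array([378.12454224,  96.21846008]), (78.36314392089844, 75.20451354980469), np.float64(15.68127918243408))
side 7 ring (array([498.38085938, -52.63856506]), (134.51524353027344, 96.32566833496094), np.float64(15.429524421691887))
side 7 block (array([378.35971069,  96.1076355 ]), (77.77784729003906, 75.12995147705078), np.float64(16.431253433227532))
```

View pics/side7z.png

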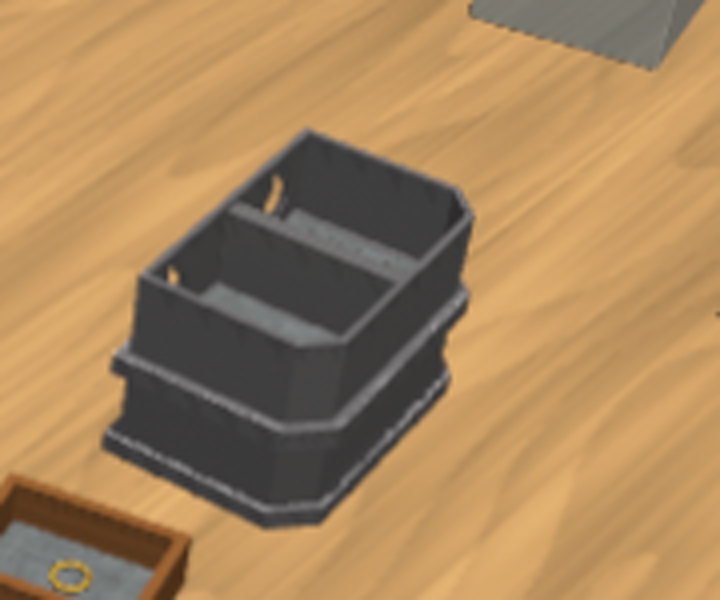

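View pics/top7.png

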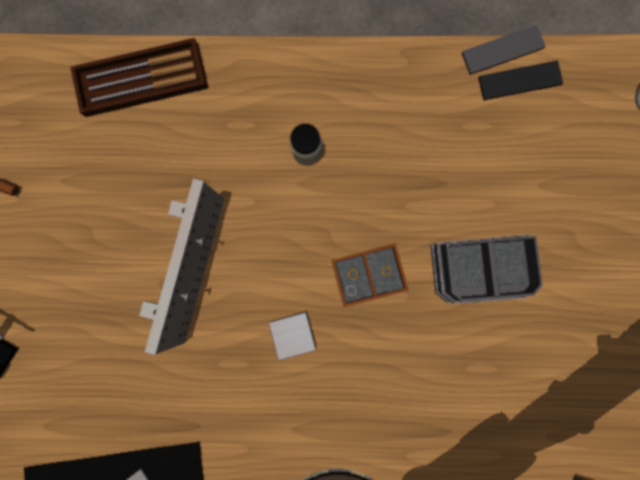

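The side crop shows the tray level and fully seated, with cut corners over cut corners at about (310,430)/(295,515). The top view shows the stack at (487,270), with the ring box, block and jar where they were. I'll hand in.

```bash
python3 -c "
from cell import arm
print(arm.sign_off())"
```

```text
the job is handed in; nothing more can be done
None
```

The grey tray is off the studs and seated on the matching tray with the cut corners lined up. I handed the job in at about 12.2 s.

I gripped the tray by its rib, slid it up 18 mm and drew it straight out 22 mm. I then carried it over, turned it to match, lowered it until it touched, pressed to about 7 N on the wrist reading and released it.

**Last checks, with the gripper clear:**
- **Seat:** the rim is level at about 112–113 mm in the side view and 113–114 mm in the top view, against 112 mm expected. The two views differ by about 1.5 mm, within the calibration error.
- **Alignment:** in the side view the upper and lower tray walls match within about 0.5 mm and 0.5°. That is well inside the 3 mm play.
- **Other things:** the lower tray, ring box and block measured within about 0.5 mm of where they started. The block's angle read 0.3–0.75° different, which I put down to measurement noise. I checked the jar only by eye, and it looked unmoved.

**Mended or disagreed:**
- My first sideways correction above the lower tray overshot by about 1.3 mm. I corrected it before the skirt went over the rim.
- At first touch, the wrist moment suggested the front edge landed slightly before the rest. Pressing a little further settled it, and the rim measured level afterwards.

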